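# Clear the jammed vial feeder

## Task

A fat amber jar has got into the vial feed chute and is jammed against the black gate bar. Lift it out so that the three small vials behind it roll down to the stop, and set it down gently in the red tray, without dropping it.

Things in the scene. Friction and masses are not known exactly. Their poses are not given: they have to be found in the camera images.
- jar: The jammed jar: amber cylinder 40 mm in diameter, 46 mm long, white cap at one end, about 60 g, lying across the chute. Origin at its middle, y along its axis (level). Grip it from above by its flat ends, 46 mm apart: the lane's wall tops are 10 to 12 mm below its middle, the gate bar's top 11 mm above. Like jars upright in the blue tray and on the bench stay.
- chute: Fixed aluminium lane on a white foot (225 x 84 mm), sloping 12 degrees down to its own -x, black stop at the low end. Origin: centre of the foot's underside, on the table; x up the lane, y across, z up. Lane 48 mm wide inside, 56 outside, walls 8 mm above its floor. A black gate bar 24 mm above the floor stops the jar, not the vials; its posts (72 mm overall) begin 25 mm from the jar's middle.
- vial_last: Uppermost of three small vials waiting behind the jar (20 mm diameter, 44 mm long, pale glass, green cap; the others have blue caps), lying across the lane. Origin at its middle, y along its axis. With the jar out, all three roll by themselves under the bar to the stop; this one then rests third from the stop, at x = -0.053, z = 0.050 m in the chute's frame.
- red_tray: Fixed red open tray, 158 (x) by 148 (y) by 26 mm high, walls and floor 4 mm thick. Origin at the centre of its underside on the table, z up. An equal blue tray stands on the other side of the chute; either may be left or right.
Not all that is in view belongs to the job. Leave any pink or purple look-alike of the jar alone.

How it is judged:
At the end, for the whole second after the job is handed in: The amber jar lies or stands at rest inside the red tray (its middle within the tray's walls and less than 40 mm above the table), and the three vials have rolled down against the stop: the last one's middle is within 13 mm along the lane of its place third from the stop, still in the lane, at rest (x of jar in the frame of red_tray between -0.075 and 0.075 m and y of jar in the frame of red_tray between -0.07 and 0.07 m and z of jar in the frame of red_tray below 0.04 m and linear speed of each of jar, vial_last below 0.03 m/s and x of vial_last in the frame of chute between -0.066 and -0.04 m and y of vial_last in the frame of chute between -0.02 and 0.02 m and z of vial_last in the frame of chute between 0.04 and 0.06 m); the robot touches nothing.
It fails at once if the jar is dropped into the tray: it falls freely with its middle more than 60 mm above the table (over 30 mm above its resting height) over or near the red tray (horizontal distance between jar and red_tray below 0.12 m and height (world z) of jar above 0.06 m and contact force between jar and anything else below 0.02 N).
It also fails if it takes over 37 s, if anything falls off the work surface, if the arm or the gripper's body presses on something with over 40 N, if the wrist force passes 120 N, or if a joint passes its speed limit or range.

## Robot

A 6-joint arm with a two-finger parallel gripper is mounted at the origin on the work surface. World frame = base frame: x ahead of the robot, y to its left, z up, the work surface at z = 0. Lengths are in m, angles in rad, forces in N, time in s.
With the tool pointing down it reaches from about 0.35 to 0.975 m from the base axis. Payload 7.1 kg.
Tool frame: the origin (TCP) lies midway between the tips of the shut fingers; the grasp point (between the pads) lies 19 mm behind it (ctrl.hold_point_z is the distance from the TCP to the grasp point, in m); z points along the fingers, y is the line along which they close (so a half turn about z gives the same grasp; the last joint's range is limited). The gripper opens to 88 mm and grips with 3 to 60 N. Pads are 20 mm wide; open, the fingers measure 115 mm over their backs; the gripper's body (75 mm by 178 mm) begins 61 mm behind the grasp point.
Start: joints at [1.259, 0.423, 1.63, -0, 1.089, -0.019], TCP at [0.18, 0.598, 0.223] pointing down, gripper open.
Joint ranges: [-3, 3], [-0.9, 2.11], [0.09, 2.58], [-1.31, 4.45], [0.11, 2.69], [-2.54, 2.54]. Speed limits (rad/s): [2.39, 2.39, 3.01, 3.14, 3.14, 3.14].

## Interface

Orientations are given as a rotation vector (axis times angle).
In Python, from plant import ctrl, imaging gives the robot as it stands. The module is installed in compiled form; this text tells all that it offers.
- The arm moves only by the shell command python3 -m inch 'ROWS' [FORCE]. ROWS is JSON, a list of rows, each a list of 5 numbers: the finger opening in m, from 0 to 0.0878, then the shift along the tool's x, y, z in m, then the turn about the tool's z in degrees. A call has 1 to 10 rows; each row is the pose to reach, as a shift and turn from the pose commanded when the call began, along the tool's axes at that moment; what a row does not reach only later rows make up. A row lasts 1/8 s, in which the tool goes at most 62.5 mm and 10.7 degrees, less where a joint would pass 70% of its speed; a pose out of reach is approached as far as the arm can. A call with a gripper value outside its range is refused whole. The fingers move at their own pace and stop on an object; FORCE is the grip in N (left out, the last holds). Time passes only in rows, so rows that repeat a pose let the fingers close. It gives the time, the measured TCP pose, the force, the opening and the grip force at its end, in the units of the state.
- ctrl.state(): the state, without advancing time (a new reading comes with each control period).
- imaging.get_image(name): name is "scene" or "top"; returns (picture, depth): 384x512x3 uint8, blue, green, red; 384x512 float32, m along the optical axis (not along the pixel's ray), 0 where there is no reading.
- imaging.camera_params(name): a dict with "vertical_fov" (degrees; the focal length in pixels is half the picture's height over the tangent of half this angle, whatever the lens; pixels are square), "cx", "cy" (the principal point, pixels), "extrinsics" (4x4, takes a point from camera to world coordinates). Camera axes: x right, y down, z forward; pixel columns grow to the right and rows downward; lengths in m; the calibration is good to about 2 mm. A picture is of the moment at which its call begins. camera_params takes no time and is no camera call.
- ctrl.job_done(): hands the job in; it is judged then, once.
Trained networks look in the newest picture that a camera, given by its name, has taken for a name from the list of things; names that differ only in an ending like _2 or _b are one class to them, and where a whole thing is asked for, a point or a joint stands for the part that bears it (a point fixed in the world has none). Each returns a list of dicts, best first, with "p" (0 to 1); they miss things now and then, are a little off and sometimes report something else, mostly with a low value. They report only what shows in the picture. A call takes as long as a camera call. They do not tell look-alikes from the thing itself.
- imaging.outline_of(camera, target): "mask" (384x512 bool, what is visible of it) and "box" ([left, top, width, height] in pixels, round what is visible of it).
- imaging.pinpoint(camera, target): "xy" ([column, row] in pixels: a listed point, or the origin of a listed thing).
The state is a dict: "clock": time; "joints": joint angles; "joint_velocities": joint speeds; "tau": joint torques, N m; "ee_pos": TCP position; "tool_rot": TCP orientation; "force": force on the tool from outside, world axes, zero at the start; "torque": the same for the moment, N m; "grip_width": opening from 0.0 (shut) to 1.0 (fully open); "gripper_force": force on a finger pad.
Only numpy, scipy, OpenCV 4.12 (cv2) and the standard library are available. Lean on these libraries where they do the work, as an engineer would, in place of code of your own. Each camera call takes 0.05 s, during which the arm holds its last target. There are 200 camera calls.

## Working session

There is one attempt and no reset: what is moved stays moved. The work goes in short steps, Python scripts to look and compute and a shell command to move; the robot and the scene stay as the last step left them, time stands still between calls to the robot, and variables do not carry over. Pictures are saved under pics/ and viewed, at most 10 in all, crops included, and the job is handed in when it is done.

```bash
mkdir -p pics
cat > h.py <<'E'
import numpy as np, cv2
from plant import ctrl, imaging
def deproj(cam,uv,d):
    p=imaging.camera_params(cam); f=192/np.tan(np.radians(p["vertical_fov"])/2)
    uv=np.atleast_2d(uv).astype(float); d=np.atleast_1d(d)
    c=np.c_[(uv[:,0]-p["cx"])/f*d,(uv[:,1]-p["cy"])/f*d,d,np.ones(len(uv))]
    return (c@np.array(p["extrinsics"]).T)[:,:3]
E
python3 - <<'E'
from h import *
ims=[]
D={}
for c in("top","scene"):
    im,d=imaging.get_image(c); D[c]=d; np.savez(f"{c}0.npz",im=im,d=d)
    print(c,{k:np.round(v,3).tolist() for k,v in imaging.camera_params(c).items()})
    for t in("jar","chute","vial_last","red_tray"):
        for o in imaging.outline_of(c,t)[:6]:
            m=o["mask"]&(d>0); v,u=np.nonzero(m)
            if len(u)==0: continue
            w=deproj(c,np.c_[u,v],d[m]); print(c,t,round(o["p"],2),o["box"],np.median(w,0).round(3),im[m].mean(0).round())
    cv2.imwrite(f"pics/{c}0.png",cv2.resize(im,(800,600)))
s=ctrl.state(); print(s["clock"],s["ee_pos"],s["tool_rot"],s["grip_width"],ctrl.hold_point_z)
E
```

```text
top {'vertical_fov': 53.033, 'cx': 250.363, 'cy': 196.047, 'extrinsics': [[-0.002, -0.991, 0.132, 0.469], [-1.0, -0.002, -0.031, 0.006], [0.031, -0.132, -0.991, 0.894], [0.0, 0.0, 0.0, 1.0]]}
top jar 0.91 [234.2, 206.7, 20.9, 19.5] [ 0.532 -0.004  0.087] [ 60.  76. 107.]
top jar 0.66 [174.8, 222.4, 22.0, 21.4] [0.507 0.119 0.035] [89. 41. 76.]
top jar 0.58 [285.1, 196.3, 15.5, 18.8] [ 0.562 -0.119  0.035] [ 94.  80. 150.]
top chute 0.94 [221.1, 168.8, 44.3, 105.2] [0.498 0.    0.036] [134. 142. 143.]
top vial_last 0.44 [234.5, 180.1, 18.1, 11.0] [ 0.601 -0.006  0.083] [109. 123. 102.]
top red_tray 0.74 [332.9, 197.8, 78.2, 79.9] [ 0.495 -0.301  0.003] [ 23.  30. 149.]
scene {'vertical_fov': 43.577, 'cx': 255.702, 'cy': 188.438, 'extrinsics': [[0.628, 0.588, -0.51, 1.049], [0.778, -0.483, 0.401, -0.388], [-0.011, -0.648, -0.761, 0.799], [0.0, 0.0, 0.0, 1.0]]}
scene jar 0.94 [233.6, 166.0, 26.2, 27.1] [ 0.542 -0.013  0.085] [ 74.  87. 113.]
scene jar 0.88 [271.1, 152.4, 27.4, 23.2] [0.517 0.111 0.033] [97. 62. 89.]
scene chute 0.85 [206.7, 151.6, 87.3, 97.9] [ 0.561 -0.027  0.023] [118. 129. 136.]
scene vial_last 0.59 [254.9, 189.7, 22.9, 23.2] [ 0.608 -0.012  0.083] [123. 137. 121.]
scene red_tray 0.62 [55.6, 216.5, 114.4, 107.7] [ 0.496 -0.303  0.005] [ 46.  50. 155.]
0.5 [0.18036365 0.59836496 0.22266018] [-4.58335723e-01 -3.10795886e+00  8.23693697e-05] 0.9972153746681146 0.0187
```

View pics/top0.png

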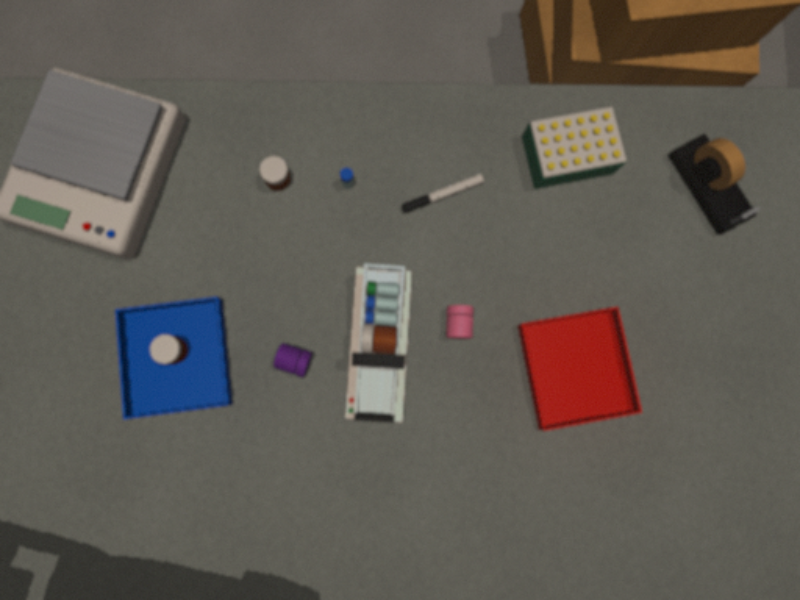

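View pics/scene0.png

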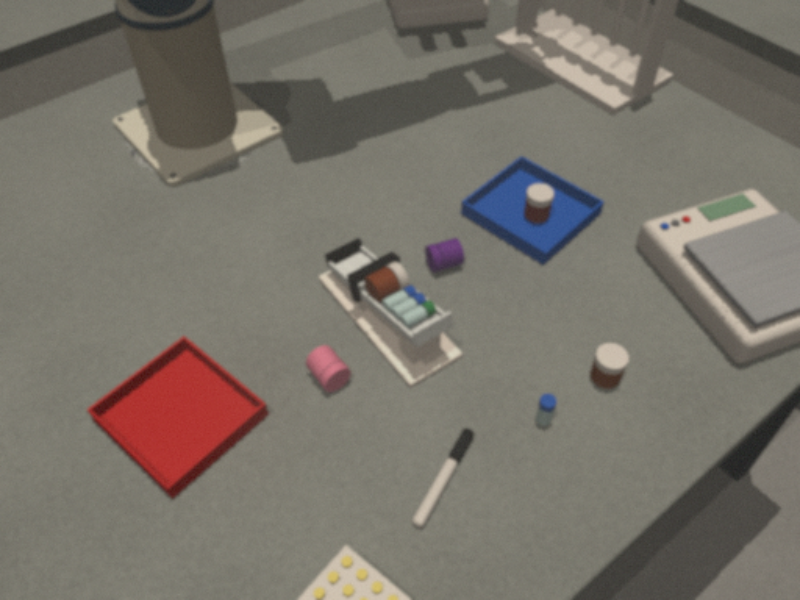

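The candidates for the jar in top (512-px) coordinates are the amber one in the chute (244,216), purple (186,229), pink (294,205), the upright in the blue tray (106,223) and the upright on the bench (175,110). Only the one at (244,216) is amber, lies across the lane and touches the black bar, so I'll confirm it with a crop and measure its pose.

```bash
cat > meas.py <<'E'
from h import *
from scipy.spatial.transform import Rotation as R
def pts(c,t,i=0):
    d=D[c][1]; o=imaging.outline_of(c,t)[i]; m=o["mask"]&(d>0); v,u=np.nonzero(m); return deproj(c,np.c_[u,v],d[m])
D={c:imaging.get_image(c) for c in("top","scene")}
for c in D:
    for t in("chute","red_tray"):
        p=pts(c,t); r=cv2.minAreaRect((p[:,:2]*1000).astype(np.float32)); print(c,t,"rect",np.round(r[0],1),np.round(r[1],1),round(r[2],1))
        b=cv2.boxPoints(r).round(); print(b.tolist())
    p=pts(c,"jar"); r=cv2.minAreaRect((p[:,:2]*1000).astype(np.float32))
    print(c,"jar",r,"z pct",np.percentile(p[:,2],[50,80,90,95,99]).round(4), p[p[:,2]>np.percentile(p[:,2],75)].mean(0).round(4))
    for t in("jar","chute","red_tray","vial_last"): print(c,t,[(np.round(o["xy"],1).tolist(),round(o["p"],2)) for o in imaging.pinpoint(c,t)[:3]])
a=cv2.resize(D["top"][0][160:280,200:300],(500,600),interpolation=2); b=cv2.resize(D["scene"][0][140:260,195:255+40],(300,360),interpolation=2)
k=np.zeros((600,800,3),np.uint8);k[:,:500]=a;k[:360,500:]=b;cv2.imwrite("pics/crop1.png",k)
E
python3 meas.py
```

```text
top chute rect [532.7  -3. ] [ 84.2 224.8] 86.2
[[418.0, -37.0], [642.0, -53.0], [648.0, 31.0], [423.0, 46.0]]
top red_tray rect [ 495.9 -297.3] [157.5 149.6] 10.0
[[405.0, -237.0], [431.0, -385.0], [586.0, -357.0], [560.0, -210.0]]
top jar ((534.5801391601562, -2.7550315856933594), (44.41103744506836, 40.180782318115234), 89.19152069091797) z pct [0.0876 0.0897 0.0906 0.0914 0.0925] [ 0.534  -0.0013  0.0906]
top jar [([241.4, 211.8], 0.96), ([186.2, 227.5], 0.85), ([292.8, 205.5], 0.61)]
top chute [([238.8, 221.1], 0.98)]
top red_tray [([368.9, 237.1], 0.82)]
top vial_last [([246.9, 185.6], 0.5)]
scene chute rect [524.9  11.1] [122.  250.7] 84.7
[[394.0, -38.0], [644.0, -61.0], [655.0, 60.0], [406.0, 83.0]]
scene red_tray rect [ 488.4 -302. ] [179.4 148.8] 10.0
[[387.0, -244.0], [413.0, -391.0], [590.0, -360.0], [564.0, -213.0]]
scene jar ((564.964599609375, -124.89727020263672), (38.63589096069336, 49.58551788330078), 88.04595184326172) z pct [0.0339 0.0383 0.0393 0.0401 0.0415] [ 0.5673 -0.1251  0.0392]
scene jar [([284.1, 161.3], 0.97), ([248.1, 182.6], 0.77), ([207.2, 237.6], 0.64)]
scene chute [([245.9, 201.3], 0.61)]
scene red_tray [([113.8, 267.1], 0.93), ([246.2, 179.1], 0.2)]
scene vial_last [([265.2, 201.3], 0.48)]
```

View pics/crop1.png

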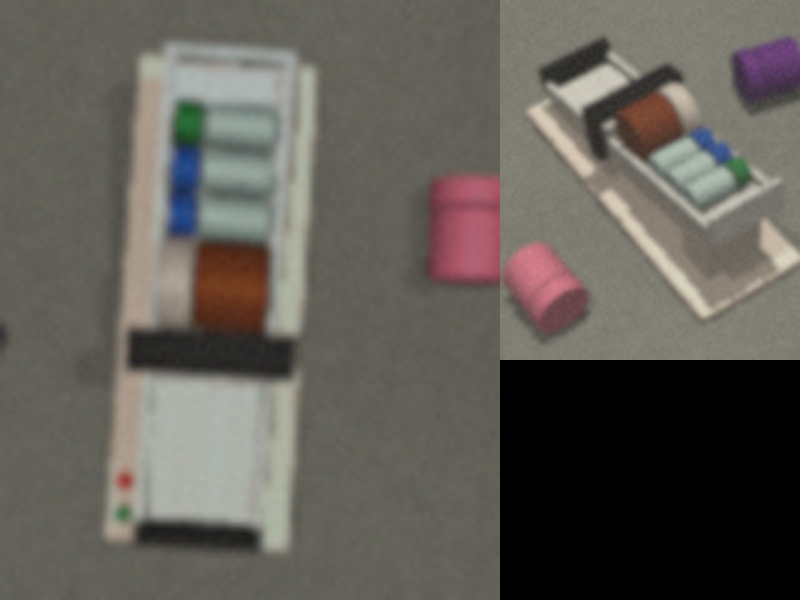

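The crop confirms it: the amber jar, at crop (215,288), lies across the lane against the bar, with two blue-capped vials and one green-capped vial behind it. Measured poses (m):
- **Jar:** (0.534, -0.003, 0.072), chute yaw -4°
- **Tray centre:** (0.496, -0.298)

The first move goes over the jar.

```bash
cat > go.py <<'E'
import sys
from h import *
from scipy.spatial.transform import Rotation as R
x,y,z,yaw=map(float,sys.argv[1:5])  # yaw: world angle of tool y, deg
s=ctrl.state(); M=R.from_rotvec(s["tool_rot"]).as_matrix()
a=np.degrees(np.arctan2(M[1,1],M[0,1]))
t=-(yaw-a); t=(t+90)%180-90
print("t",round(s["clock"],2),"shift mm",(1000*M.T@(np.array([x,y,z])-s["ee_pos"])).round(1),"turn",round(t,1),"F",np.round(s["force"],1),"w",round(s["grip_width"]*87.8,1),"gf",round(s["gripper_force"],1))
E
python3 go.py 0.534 -0.003 0.2 86.1
python3 -m inch '[[0.0878,-0.512,-0.473,0.02,-13],[0.0878,-0.512,-0.473,0.02,-13],[0.0878,-0.512,-0.473,0.02,-13],[0.0878,-0.512,-0.473,0.02,-13],[0.0878,-0.512,-0.473,0.02,-13],[0.0878,-0.512,-0.473,0.02,-13],[0.0878,-0.512,-0.473,0.02,-13],[0.0878,-0.512,-0.473,0.02,-13],[0.0878,-0.512,-0.473,0.02,-13],[0.0878,-0.512,-0.473,0.02,-13]]' 15
python3 go.py 0.534 -0.003 0.14 86.1
```

```text
t 1.3 shift mm [-512.2 -473.7   22.7] turn -12.9 F [ 0.5  1.7 -0.1] w 87.9 gf 0.0
clock: 2.55
ee_pos: [0.4984, 0.0581, 0.2051]
tool_rot: [0.104, 3.139, 0.0]
force: [0.4, 1.7, 0.1]
grip_width: 0.999
gripper_force: 0.0
t 2.55 shift mm [-39.5 -58.6  65.1] turn 0.1 F [0.4 1.7 0.1] w 87.7 gf 0.0
```

```bash
python3 -m inch '[[0.0878,-0.04,-0.058,0.05,0],[0.0878,-0.04,-0.058,0.05,0],[0.0878,-0.04,-0.058,0.05,0],[0.0878,-0.04,-0.058,0.05,0]]'
python3 go.py 0.534 -0.003 0.066 86.1
```

```text
clock: 3.05
ee_pos: [0.5331, 0.0007, 0.1554]
tool_rot: [0.102, 3.14, 0.0]
force: [-0.9, -0.0, -0.0]
grip_width: 1.001
gripper_force: 0.0
t 3.05 shift mm [-1.1 -3.7 89.4] turn 0.2 F [-0.9 -0.  -0. ] w 87.9 gf 0.0
```

```bash
python3 -m inch '[[0.0878,-0.001,-0.004,0.04,0],[0.0878,-0.001,-0.004,0.065,0],[0.0878,-0.001,-0.004,0.08,0],[0.0878,-0.001,-0.004,0.085,0],[0.0878,-0.001,-0.004,0.088,0],[0.0878,-0.001,-0.004,0.088,0]]'
python3 go.py 0.534 -0.003 0.066 86.1
python3 - <<'E'
from h import *
a=imaging.get_image("top")[0][160:280,190:310];b=imaging.get_image("scene")[0][120:240,190:310]
cv2.imwrite("pics/g1.png",cv2.resize(np.hstack([a,b]),(800,400),interpolation=2))
E
```

```text
clock: 3.8
ee_pos: [0.5347, -0.0044, 0.0674]
tool_rot: [0.103, 3.139, 0.0]
force: [0.1, -0.4, 0.1]
grip_width: 0.999
gripper_force: 0.0
t 3.8 shift mm [0.7 1.3 1.4] turn 0.1 F [ 0.1 -0.4  0.1] w 87.7 gf 0.0
```

View pics/g1.png

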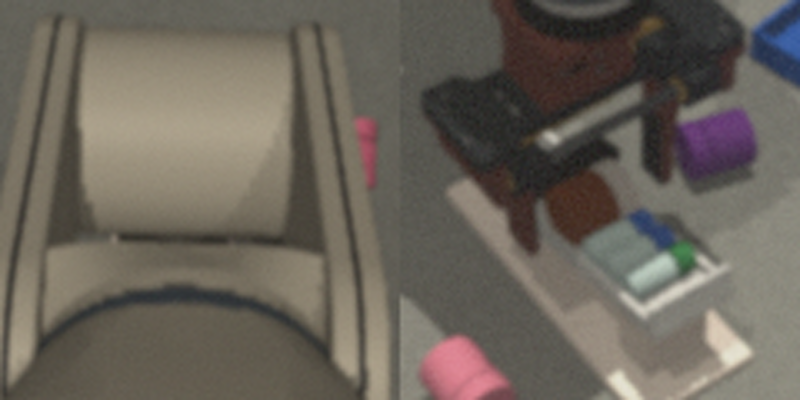

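The top view is hidden by the arm. In the scene crop the fingers at (525,230) and (655,160) straddle the amber jar at (585,200), with the vials behind it untouched. Closing now.

```bash
python3 -m inch '[[0.03,0,0.001,0,0],[0.03,0,0.001,0,0],[0.03,0,0.001,0,0],[0.03,0,0.001,0,0],[0.03,0,0.001,0,0],[0.03,0,0.001,0,0]]' 20
python3 go.py 0.534 -0.003 0.15 86.1
```

```text
clock: 4.65
ee_pos: [0.5342, -0.0037, 0.0667]
tool_rot: [-0.103, -3.14, 0.0]
force: [-0.1, -3.0, 0.4]
grip_width: 0.523
gripper_force: 20.0
t 4.65 shift mm [  0.3   0.7 -83.3] turn 0.1 F [-0.1 -3.   0.4] w 45.9 gf 20.0
```

Gripped at 46 mm with 20 N. Lifting slowly.

```bash
python3 -m inch '[[0.03,0,0,-0.005,0],[0.03,0,0,-0.012,0],[0.03,0,0,-0.025,0],[0.03,0,0,-0.04,0],[0.03,0,0,-0.06,0],[0.03,0,0,-0.08,0],[0.03,0,0,-0.095,0],[0.03,0,0,-0.1,0],[0.03,0,0,-0.1,0]]'
python3 go.py 0.496 -0.298 0.167 100
python3 - <<'E'
from h import *
im=imaging.get_image("scene")[0]
cv2.imwrite("pics/l1.png",cv2.resize(im[70:260,150:400],(800,600),interpolation=2))
E
```

```text
clock: 5.78
ee_pos: [0.5343, -0.0035, 0.167]
tool_rot: [0.104, 3.139, 0.0]
force: [-0.4, 0.0, -0.5]
grip_width: 0.52
gripper_force: 20.0
t 5.78 shift mm [  18.8 -296.4   -0. ] turn -13.8 F [-0.4  0.  -0.5] w 45.7 gf 20.0
```

View pics/l1.png

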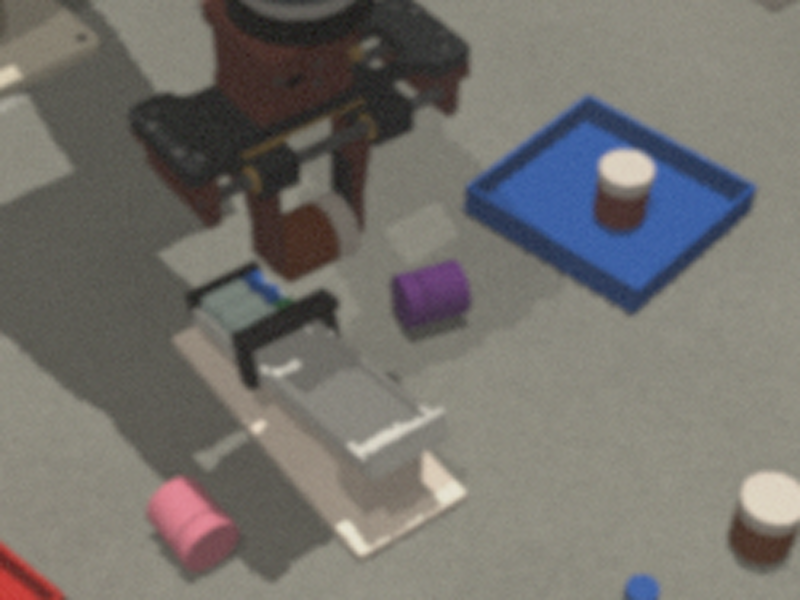

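The jar is held at crop (305,240), and the vials have rolled under the bar to the stop at about (245,300). Carrying it over the red tray.

```bash
python3 -m inch '[[0.03,0.001,-0.015,0,-1],[0.03,0.003,-0.05,0,-3],[0.03,0.006,-0.09,0,-5],[0.03,0.008,-0.13,0,-7],[0.03,0.011,-0.17,0,-9],[0.03,0.013,-0.21,0,-11],[0.03,0.016,-0.25,0,-13],[0.03,0.018,-0.28,0,-14],[0.03,0.019,-0.296,0,-14],[0.03,0.019,-0.296,0,-14]]'
python3 go.py 0.496 -0.298 0.02 100
python3 - <<'E'
from h import *
im,d=imaging.get_image("scene")
for o in imaging.outline_of("scene","jar")[:4]:
    m=o["mask"]&(d>0);v,u=np.nonzero(m);w=deproj("scene",np.c_[u,v],d[m]);print(o["p"],np.median(w,0).round(3),np.percentile(w[:,2],[2,98]).round(3))
cv2.imwrite("pics/c1.png",cv2.resize(im[110:350,20:260],(600,600),interpolation=2))
E
```

```text
clock: 7.08
ee_pos: [0.4954, -0.2979, 0.1661]
tool_rot: [0.277, -3.129, -0.001]
force: [0.3, 0.7, -1.1]
grip_width: 0.524
gripper_force: 20.0
t 7.08 shift mm [ -0.7  -0.3 146.1] turn 0.1 F [ 0.3  0.7 -1.1] w 46.0 gf 20.0
0.94 [ 0.574 -0.128  0.034] [0.006 0.041]
0.78 [0.518 0.111 0.031] [0.    0.041]
```

View pics/c1.png

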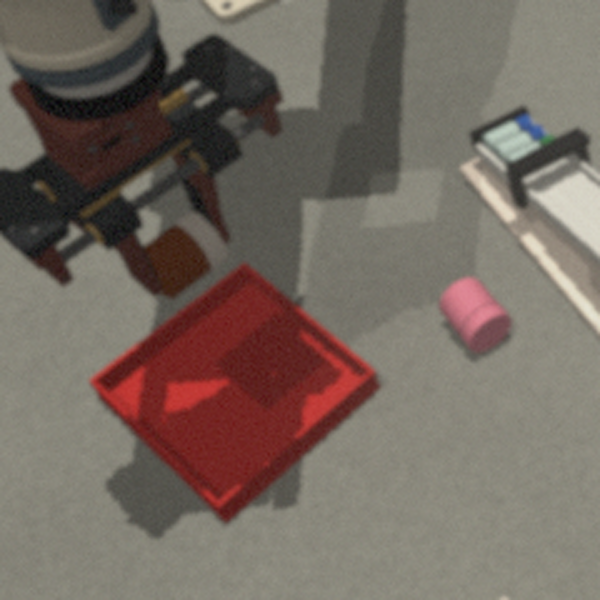

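The jar is still level in the fingers at crop (185,255), above the tray, which lies directly below it. Lowering to just above the floor.

```bash
python3 -m inch '[[0.03,0,0,0.015,0],[0.03,0,0,0.04,0],[0.03,0,0,0.07,0],[0.03,0,0,0.1,0],[0.03,0,0,0.12,0],[0.03,0,0,0.133,0],[0.03,0,0,0.14,0],[0.03,0,0,0.142,0],[0.03,0,0,0.142,0]]'
python3 -m inch '[[0.03,0,0,0.002,0],[0.03,0,0,0.003,0],[0.03,0,0,0.003,0],[0.03,0,0,0.003,0]]'
python3 go.py 0.496 -0.298 0.018 100
```

```text
clock: 8.3
ee_pos: [0.4962, -0.2979, 0.0253]
tool_rot: [-0.28, 3.128, -0.001]
force: [1.4, -0.3, -0.7]
grip_width: 0.524
gripper_force: 20.0
clock: 8.8
ee_pos: [0.4959, -0.2977, 0.0219]
tool_rot: [-0.28, 3.129, -0.0]
force: [-0.3, -0.1, -0.7]
grip_width: 0.527
gripper_force: 20.0
t 8.8 shift mm [-0.1 -0.3  3.9] turn 0.2 F [-0.3 -0.1 -0.7] w 46.3 gf 20.0
```

```bash
python3 -m inch '[[0.03,0,0,0.001,0],[0.03,0,0,0.002,0],[0.03,0,0,0.002,0],[0.03,0,0,0.002,0]]'
python3 -m inch '[[0.03,0,0,0.001,0],[0.03,0,0,0.002,0],[0.03,0,0,0.002,0],[0.03,0,0,0.002,0]]'
```

```text
clock: 9.3
ee_pos: [0.4958, -0.2976, 0.0197]
tool_rot: [0.28, -3.129, 0.0]
force: [-0.1, 0.5, -0.5]
grip_width: 0.523
gripper_force: 20.0
clock: 9.8
ee_pos: [0.4959, -0.2977, 0.0187]
tool_rot: [-0.28, 3.129, -0.0]
force: [-1.7, 1.8, 11.2]
grip_width: 0.522
gripper_force: 20.0
```

The jar has touched the floor (11 N up), so I'll release, back off and look.

```bash
python3 -m inch '[[0.05,0,0,-0.001,0],[0.06,0,0,-0.001,0],[0.07,0,0,-0.001,0],[0.075,0,0,-0.001,0],[0.075,0,0,-0.001,0],[0.075,0,0,-0.02,0],[0.075,0,0,-0.06,0],[0.075,0,0,-0.11,0],[0.075,0,0,-0.16,0],[0.075,0,0,-0.18,0]]'
python3 -m inch '[[0.075,0.0,0.1,-0.02,0],[0.075,0,0.15,-0.02,0],[0.075,0,0.15,-0.02,0],[0.075,0,0.15,-0.02,0],[0.075,0,0.15,-0.02,0]]'
python3 - <<'E'
from h import *
for c in("scene",):
    im,d=imaging.get_image(c)
    for t in("jar","vial_last"):
        for o in imaging.outline_of(c,t)[:4]:
            m=o["mask"]&(d>0);v,u=np.nonzero(m);w=deproj(c,np.c_[u,v],d[m]);print(t,o["p"],np.median(w,0).round(3),np.percentile(w[:,2],97).round(3))
cv2.imwrite("pics/f1.png",cv2.resize(im[120:345,20:320],(800,600),interpolation=2))
E
```

```text
clock: 11.05
ee_pos: [0.4971, -0.2985, 0.2025]
tool_rot: [-0.279, 3.124, -0.006]
force: [-0.5, 0.4, 0.1]
grip_width: 0.855
gripper_force: 0.0
clock: 11.68
ee_pos: [0.4697, -0.1507, 0.2186]
tool_rot: [-0.28, 3.128, -0.001]
force: [0.8, 0.5, 0.7]
grip_width: 0.854
gripper_force: 0.0
jar 0.97 [ 0.506 -0.3    0.038] 0.045
jar 0.63 [ 0.572 -0.129  0.034] 0.04
jar 0.6 [0.518 0.111 0.032] 0.041
vial_last 0.59 [ 0.479 -0.01   0.059] 0.075
```

View pics/f1.png

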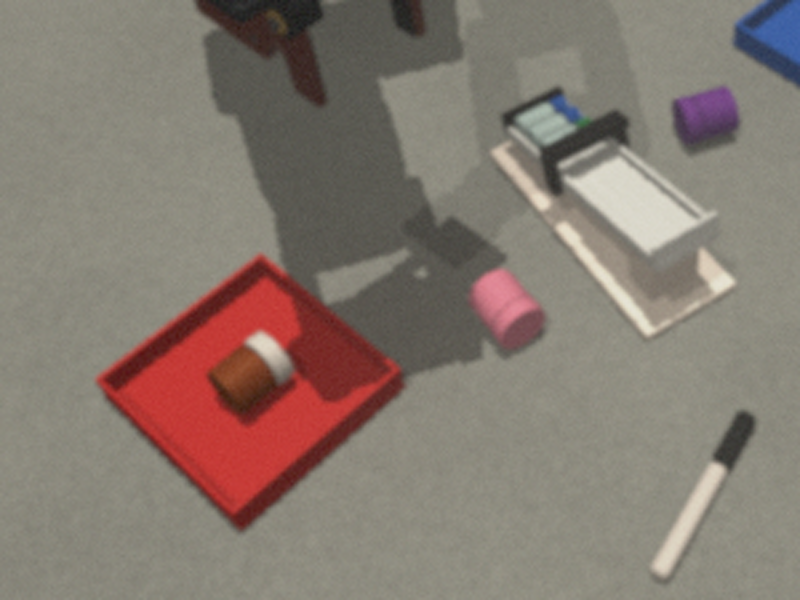

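The jar rests in the middle of the tray, at crop (250,370). The three vials sit in a row against the stop at (550,125), with the last at chute x ≈ -0.053. The arm touches nothing.

```bash
python3 -c "
from plant import ctrl
print(ctrl.job_done())"
```

```text
the job is handed in; nothing more can be done
None
```

I lifted the amber jar out of the chute and set it down gently in the red tray; all three vials rolled to the stop, and I handed the job in at about 12 s without seeing the verdict.

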